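# Gauge a covered silver dish with its lid off

## Task

This silver dish has to be booked in at its height without the lid. Lift the lid off by its knob and draw it out from under the raised gauge without knocking the gauge, and lay it gently, knob up, in the middle of the grey felt board; only then press the gauge's plunger gently down until its foot rests on the dish's bare rim, and leave it resting there. The dish stays where it stands in the gauge and the other silver stays where it is.

Things in the scene. Friction and masses are not known exactly. Their poses are not given: they have to be found in the camera images.
- gauge: Plunger height gauge, fixed. Steel base plate 10 mm thick, 150 mm wide, x -115 to +170 mm, with 8 mm stops around the dish. Origin: on the table under the dish's centre; +x points to its column (26 mm thick, at x = +143 mm, 190 mm tall). A grey guide arm (32 mm wide, 165 to 190 mm above the table, from x = +71 mm) carries the vertical plunger at x = +89 mm, y = 0, over the dish's far rim.
- plunger (a joint): Travel of the gauge's plunger in m: 0 fully raised, grows downward, 0.068 at the bottom stop. Stays where it is left (friction about 3 N). At 0 the foot hangs 60 mm above the dish's rim; it starts at 0 to 0.02, so 35 to 55 mm above the lid's edge. The foot touches the bare rim at 0.060; further travel compresses its spring.
- gauge_cap (a point): Centre of the top face of the plunger's round black cap (36 mm across, 10 mm thick), which is pressed from above; 270 mm above the table when fully raised. Nothing stands above it.
- gauge_foot (a point): Centre of the underside of the plunger's foot, an 18 mm round black pad on a short spring (1.5 N per mm, 8 mm give) at the lower end of the 12 mm rod.
- dish: Rectangular silver serving dish standing loose in the stops on the gauge's base plate (10 mm above the table); 0.9 kg. Body 168 x 94 mm, rim 196 mm (x) x 120 mm (y), flat border 17 mm wide, rim top 75 mm above its underside. Origin: centre of its underside; axes as the gauge's.
- dish_rim (a point): Centre of the flat border at the dish's far (+x) end, at the rim's top face, straight under the gauge's foot (89 mm from the dish's centre). Covered by the lid at first.
- lid: Loose silver lid, about 0.3 kg, 200 (x) x 124 (y) mm, 66 mm high with knob. Origin: centre of its underside, the lower edge of a 6 mm lip (155 x 81 mm) that drops inside the dish's mouth with 2.5 mm play. Its 5 mm edge plate is 6 to 11 mm above the origin, its rounded dome rises to 26 mm. Axes as the dish's at the start. Laid on the board, its origin is 6 mm above the table.
- lid_knob (a point): Middle of the lid's cylindrical knob (28 mm across, from 38 to 66 mm above the lid's origin, on an 18 mm stem), 52 mm above the lid's origin. Grip it from above with the fingers closing along the lid's y, so that the gripper stays clear of the plunger 89 mm away along +x.
- mat: Grey felt-faced rigid board 260 mm (x) x 180 mm (y), 6 mm thick, fixed to the table. Origin: centre of its underside.
- pad: The sprung foot of the gauge as a body; its origin is the centre of its underside (same point as gauge_foot).
- beaker: Bystander: plain silver beaker, 72 mm across, 85 mm tall. Origin: centre of its underside.
- candlestick: Bystander: silver candlestick, 84 mm foot, 165 mm tall. Origin: centre of its underside.
- bowl: Bystander: small round silver bowl, 120 mm across, 50 mm tall. Origin: centre of its underside.
- spoon: Bystander: silver serving spoon 200 mm long, lying flat. Origin: centre of its underside, long axis x.
Not all that is in view belongs to the job. What is shaped like the dish but brown or purple is not meant.

How it is judged:
On the way, in this order (a step that is already met when the one before it is completed fails the run):
1. the lid is lifted off the dish (z of lid in the frame of dish above 0.079 m), for 0.1 s.
2. the lid lies released, knob up, in the middle of the felt board (x of lid in the frame of mat between -0.06 and 0.06 m and y of lid in the frame of mat between -0.05 and 0.05 m and z of lid in the frame of mat below 0.01 m and angle between lid's own z axis and vertical below 0.06 rad and linear speed of lid below 0.02 m/s and contact force between the fingers and lid below 0.1 N), for 0.2 s.
3. the gauge's foot rests on the bare rim of the dish (z of gauge_foot in the frame of dish_rim below 0.0025 m and horizontal distance between gauge_foot and dish_rim below 0.008 m and contact force between pad and dish above 0.2 N), for 0.2 s.
At the end, for the whole second after the job is handed in: Lid released, still, knob up (tilt under 0.06 rad) on the felt board, centre within 60 mm along and 50 mm across of its centre; gauge foot at rest touching the bare far rim (over 0.2 N, within 2.5 mm in height, 8 mm sideways); dish upright (0.05 rad) within 10 mm of its start (all of step 2 and all of step 3 and distance of dish from where it was at the start of the episode below 0.01 m and angle between dish's own z axis and vertical below 0.05 rad and velocity of joint plunger between -0.005 and 0.005 m/s).
It fails at once if the plunger is moved by more than 8 mm before the lid is on the board (distance of gauge_foot from where it was at the start of the episode above 0.008 m and horizontal distance between lid and mat above 0.09 m).
It fails at once if the lid is dropped (faster than 0.5 m/s while not held) (linear speed of lid above 0.5 m/s and contact force between the fingers and lid below 0.1 N).
It fails at once if the foot is forced onto the dish with over 30 N (contact force between pad and dish above 30 N).
It fails at once if the dish is dragged over 15 mm (distance of dish from where it was at the start of the episode above 0.015 m).
It fails at once if other silver is moved over 30 mm or tipped (distance of any of beaker, candlestick, bowl, spoon from where it was at the start of the episode above 0.03 m or angle between any of beaker, candlestick, bowl's own z axis and vertical above 0.4 rad).
It also fails if it takes over 56 s, if anything falls off the work surface, if the arm or the gripper's body presses on something with over 40 N, if the wrist force passes 120 N, or if a joint passes its speed limit or range.

## Robot

A 6-joint arm with a two-finger parallel gripper is mounted at the origin on the work surface. World frame = base frame: x ahead of the robot, y to its left, z up, the work surface at z = 0. Lengths are in m, angles in rad, forces in N, time in s.
With the tool pointing down it reaches from about 0.275 to 0.75 m from the base axis. Payload 10.2 kg.
Tool frame: the origin (TCP) lies midway between the tips of the shut fingers; the grasp point (between the pads) lies 19 mm behind it; z points along the fingers, y is the line along which they close (so a half turn about z gives the same grasp; the last joint's range is limited). The gripper opens to 88 mm and grips with 3 to 60 N. Pads are 18 mm wide; open, the fingers measure 123 mm over their backs; the gripper's body (75 mm by 187 mm) begins 45 mm behind the grasp point.
Start: joints at [0.92, 0.313, 1.498, -0, 1.331, -0.223], TCP at [0.218, 0.478, 0.239] pointing down, gripper open.
Joint ranges: [-2.94, 2.94], [-0.97, 2.17], [0.19, 2.56], [-1.23, 4.37], [0.02, 3.11], [-2.88, 2.88]. Speed limits (rad/s): [2.39, 2.39, 3.01, 3.14, 3.14, 3.14].

## Interface

Orientations are given as [roll, pitch, yaw] about the fixed x, y, z axes, in that order (R = Rz(yaw) Ry(pitch) Rx(roll)).
In Python, from station import manip, optics gives the robot as it stands. The module is installed in compiled form; this text tells all that it offers.
- The arm moves only by the tool arm_command, never from a script. Its arguments are lists of equal length, an entry for each row: "linear": the shift along the tool's x, y, z in units of 600 mm (1.0 is 600 mm), a list of three; "angular": the turn, a rotation vector about the tool's x, y, z in units of 30 degrees (1.0 is 30 degrees), a list of three; "gripper": the opening, from -1 (shut) to 1 (fully open). In form: {"linear": [[x, y, z], ...], "angular": [[ax, ay, az], ...], "gripper": [gripper, ...]}. A call has 1 to 5 rows; each row is the pose to reach, as a shift and turn from the pose commanded when the call began, along the tool's axes at that moment; what a row does not reach only later rows make up. A row lasts 1/12 s, in which the tool goes at most 41.7 mm and 7.16 degrees, less where a joint would pass 70% of its speed; a pose out of reach is approached as far as the arm can. A call with a number of a shift or a turn outside -1 to 1 is refused whole. A call with a gripper value outside its range is refused whole. The fingers move at their own pace and stop on an object; "newtons" is the grip in N (left out, the last holds). Time passes only in rows, so rows that repeat a pose let the fingers close. It gives the time, the measured TCP pose, the force, the opening and the grip force at its end, in the units of the state.
- manip.read_state(): the state, without advancing time (a new reading comes with each control period).
- optics.camera(name): name is "side" or "top"; returns the picture (400x640x3 uint8, red, green, blue); there is no depth.
- optics.camera_model(name): a dict with "camera_matrix" (3x3 intrinsics, pixels), "distortion" ([k1, k2, p1, p2, k3] as OpenCV has them; the pictures are not rectified), "R" (3x3) and "t" (3): a world point X has camera coordinates R X + t. Camera axes: x right, y down, z forward; pixel columns grow to the right and rows downward; lengths in m; the calibration is good to about 2 mm. A picture is of the moment at which its call begins. camera_model takes no time and is no camera call.
- manip.close_job(): hands the job in; it is judged then, once.
Trained networks look in the newest picture that a camera, given by its name, has taken for a name from the list of things; names that differ only in an ending like _2 or _b are one class to them, and where a whole thing is asked for, a point or a joint stands for the part that bears it (a point fixed in the world has none). Each returns a list of dicts, best first, with "confidence" (0 to 1); they miss things now and then, are a little off and sometimes report something else, mostly with a low value. They report only what shows in the picture. A call takes as long as a camera call. They do not tell look-alikes from the thing itself.
- optics.silhouettes(camera, query): "pixels" (400x640 bool, what is visible of it) and "point" ([row, column] in pixels, amid what is visible of it).
The state is a dict: "time": time; "joints": joint angles; "qvel": joint speeds; "effort": joint torques, N m; "eef_pos": TCP position; "ee_rot": TCP orientation; "ft_force": force on the tool from outside, world axes, zero at the start; "moment": the same for the moment, N m; "finger_gap": finger opening in m; "finger_force": force on a finger pad.
Only numpy, scipy, OpenCV 4.12 (cv2) and the standard library are available. Lean on these libraries where they do the work, as an engineer would, in place of code of your own. Each camera call takes 0.05 s, during which the arm holds its last target. There are 200 camera calls.

## Working session

There is one attempt and no reset: what is moved stays moved. The work goes in short steps, Python scripts to look and compute and a tool call to move; the robot and the scene stay as the last step left them, time stands still between calls to the robot, and variables do not carry over. Pictures are saved under pics/ and viewed, at most 10 in all, crops included, and the job is handed in when it is done.

Besides the shell and the picture viewer there is one more tool, called after "Call:" by a JSON object that holds its "name" and its "arguments". arm_command: Moves the arm, as the interface text tells. Shifts and turns lie within -1 to 1; 1 stands for 600 mm of shift or 30 degrees of turn. Its arguments: {"type":"object","properties":{"linear":{"type":"array","items":{"type":"array","items":{"type":"number","minimum":-1,"maximum":1}}},"angular":{"type":"array","items":{"type":"array","items":{"type":"number","minimum":-1,"maximum":1}}},"gripper":{"type":"array","items":{"type":"number"}},"newtons":{"type":"number"}},"required":["linear","angular","gripper"]}

```bash
mkdir -p pics; python3 - <<'E'
from station import manip, optics
import cv2
print(manip.read_state())
for n in("side","top"):
    im=optics.camera(n); cv2.imwrite(f"pics/{n}0.png",im[:,:,::-1])
    m=optics.camera_model(n); print(n,m)
    for q in("lid","dish","gauge","gauge_cap","mat","lid_knob","beaker","candlestick","bowl","spoon"):
        print(q,[(round(d["confidence"],2),[int(v) for v in d["point"]],int(d["pixels"].sum())) for d in optics.silhouettes(n,q)])
E
```

```text
{'time': 0.0, 'joints': array([ 9.19601688e-01,  3.13415393e-01,  1.49838435e+00, -1.00672840e-06,
        1.33096035e+00, -2.23411716e-01]), 'qvel': array([-0.00153783,  0.00012699, -0.00021897,  0.00143861, -0.00067772,
        0.0010236 ]), 'effort': array([-4.40640988e-04, -4.02217555e+01, -2.52271414e+01,  6.93663326e-02,
        3.53016949e-02, -6.37725998e-05]), 'eef_pos': array([0.21767893, 0.47750414, 0.23819862]), 'ee_rot': array([-3.14045401e+00, -2.57702462e-04,  2.71380982e+00]), 'ft_force': array([ 0.77321723,  0.97340308, -0.36875003]), 'moment': array([ 0.00219721, -0.0207315 , -0.01117857]), 'finger_force': 0.0, 'finger_gap': 0.08827566518677207}
side {'camera_matrix': array([[457.7999016 ,   0.        , 320.06240797],
       [  0.        , 457.7999016 , 207.86935467],
       [  0.        ,   0.        ,   1.        ]]), 'distortion': array([-0.07255689,  0.        ,  0.        ,  0.        ,  0.        ]), 'R': array([[ 0.79669436, -0.60400347,  0.02139888],
       [-0.31402891, -0.44394372, -0.83922572],
       [ 0.51639514,  0.66188653, -0.54336201]]), 't': array(
[... 705 characters left out ...]
        ,  0.        ,  0.        ]), 'R': array([[-0.01392301, -0.99983221, -0.01190361],
       [-0.98899822,  0.01552358, -0.14711063],
       [ 0.14727073,  0.00972443, -0.98904841]]), 't': array([-0.00582162,  0.5249417 ,  1.41161117])}
lid [(0.97, [206, 371], 2297)]
dish [(0.96, [298, 416], 2384), (0.94, [124, 255], 2122)]
gauge [(0.98, [172, 365], 1494)]
gauge_cap [(0.51, [169, 377], 107)]
mat [(0.77, [224, 256], 3816), (0.46, [161, 449], 610), (0.15, [243, 449], 393)]
lid_knob [(0.72, [204, 370], 2376), (0.44, [247, 448], 324)]
beaker [(0.76, [129, 320], 421)]
candlestick [(0.72, [160, 450], 650)]
bowl [(0.94, [172, 190], 875), (0.58, [240, 448], 381)]
spoon [(0.84, [245, 447], 432)]
```

View pics/side0.png

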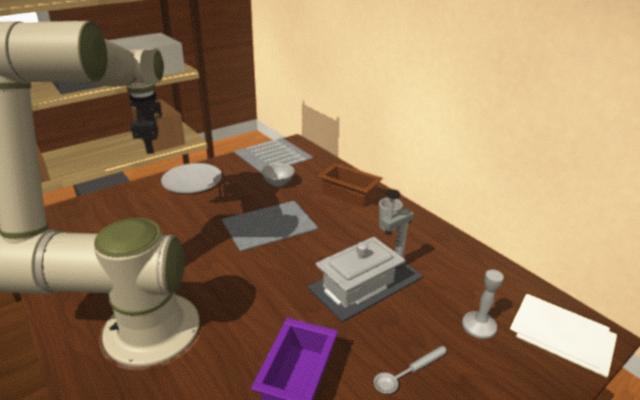

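View pics/top0.png

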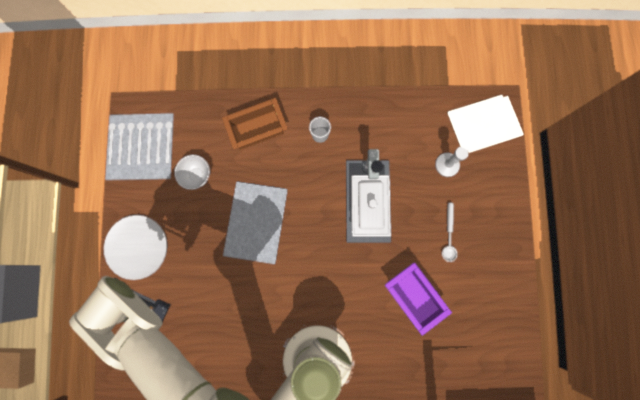

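Top view: lidded silver dish at (col 371,row 206) in the gauge (cap 377,168). Look-alikes are the purple tray (418,299) and the brown tray (255,122). The felt board is at (256,223), and a grey cutlery mat at (140,145) is not it. I choose the silver dish at (371,206) because it stands in the gauge and has a knobbed lid.

```bash
cat > h.py <<'E'
from station import manip, optics
import cv2, numpy as np
def proj(n,P):
    m=optics.camera_model(n); return cv2.projectPoints(np.float64(P).reshape(-1,1,3),cv2.Rodrigues(m["R"])[0],m["t"],m["camera_matrix"],m["distortion"])[0][:,0]
def plane(n,uv,z):
    m=optics.camera_model(n); u=cv2.undistortPoints(np.float64(uv).reshape(-1,1,2),m["camera_matrix"],m["distortion"])[:,0]
    d=np.c_[u,np.ones(len(u))]@m["R"]; c=-m["R"].T@m["t"]; s=(z-c[2])/d[:,2]; return c+d*s[:,None]
def rect(n,q,z,near):
    S=optics.silhouettes(n,q); s=min(S,key=lambda d:abs(d["point"][0]-near[1])+abs(d["point"][1]-near[0]))
    c=max(cv2.findContours(s["pixels"].astype(np.uint8),0,2)[0],key=cv2.contourArea)
    return cv2.minAreaRect(plane(n,c[:,0],z)[:,:2].astype(np.float32)),s["pixels"]
E
python3 - <<'E'
from h import *
for n,p in(("top",(371,206)),("side",(359,261))):
    im=optics.camera(n)
    print(n,"lid",rect(n,"lid",.09,p)[0])
    g,_=rect(n,"gauge",.01,p); print("gauge",g)
    print("mat",rect(n,"mat",.006,(256,223) if n=="top" else (267,225))[0])
for n,p in(("top",(377,168)),("side",(391,196))):
    S=[d for d in optics.silhouettes(n,"gauge_cap") if abs(d["point"][1]-p[0])<8]
    for d in S: print(n,"cap",d["point"],[plane(n,[d["point"][::-1]],z)[0].round(3) for z in(.25,.27)])
im=optics.camera("top"); cv2.imwrite("pics/tc.png",cv2.resize(im[140:260,200:420,::-1],(770,420),interpolation=2))
im=optics.camera("side"); cv2.imwrite("pics/sc.png",cv2.resize(im[170:330,290:440,::-1],(560,597),interpolation=2))
E
```

```text
top lid ((0.5022543668746948, -0.18317623436450958), (0.12296941131353378, 0.19940540194511414), 89.08980560302734)
gauge ((0.5495994687080383, -0.18124812841415405), (0.15269553661346436, 0.3246508240699768), 88.66922760009766)Traceback (most recent call last):
  File "<stdin>", line 6, in <module>
  File "h.py", line 9, in rect
    S=optics.silhouettes(n,q); s=min(S,key=lambda d:abs(d["point"][0]-near[1])+abs(d["point"][1]-near[0]))
                                 ~~~^^^^^^^^^^^^^^^^^^^^^^^^^^^^^^^^^^^^^^^^^^^^^^^^^^^^^^^^^^^^^^^^^^^^^^
ValueError: min() iterable argument is empty
```

```bash
python3 - <<'E'
from h import *
im=optics.camera("top"); cv2.imwrite("pics/tc.png",cv2.resize(im[140:270,200:420,::-1],(770,455),interpolation=2))
try: print("mat",rect("top","mat",.006,(256,223))[0])
except ValueError: print("miss")
C=np.float32([[236,183],[287,187],[275,263],[224,256]]); print(plane("top",C,.006).round(3))
for d in optics.silhouettes("top","gauge_cap"): print("cap",d["point"],d["confidence"],[plane("top",[d["point"][::-1]],z)[0].round(3) for z in(.25,.27)])
im=optics.camera("side"); cv2.imwrite("pics/sc.png",cv2.resize(im[170:330,290:440,::-1],(560,597),interpolation=2))
try: print("mat side",rect("side","mat",.006,(267,225))[0]);
except ValueError: print("miss")
print(rect("side","lid",.09,(359,261))[0])
for d in optics.silhouettes("side","gauge_cap"): print("cap",d["point"],d["confidence"])
c,s=np.cos(-.02),np.sin(-.02)
o=np.array([.502,-.183])
for z in(.25,.26,.27): q=[*(o+.089*np.array([c,s])),z]; print(z,proj("side",q),proj("top",q))
print("knob",proj("side",[*o,.131]),proj("top",[*o,.131]))
E
```

```text
mat ((0.4625423848628998, 0.2049882411956787), (0.18113484978675842, 0.26130807399749756), 80.36614227294922)
[[0.599 0.272 0.006]
 [0.582 0.095 0.006]
 [0.322 0.136 0.006]
 [0.347 0.31  0.006]]
cap [166.1, 377.9] 0.63 [array([ 0.594, -0.19 ,  0.25 ]), array([ 0.59 , -0.187,  0.27 ])]
miss
((0.5018551349639893, -0.18245449662208557), (0.13095657527446747, 0.2032930552959442), 89.21246337890625)
cap [196.2, 391.0] 0.73
0.25 [[392.90937419 198.43931987]] [[376.24999375 167.24395641]]
0.26 [[393.34293275 194.99840669]] [[376.66800155 166.46118264]]
0.27 [[393.78001391 191.52469795]] [[377.09267508 165.6658885 ]]
knob [[362.19042254 248.90456097]] [[372.09001925 203.45472588]]
```

View pics/tc.png

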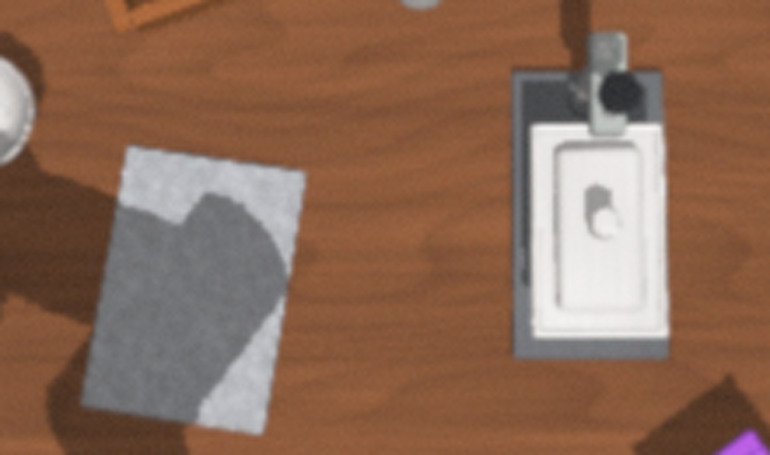

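View pics/sc.png

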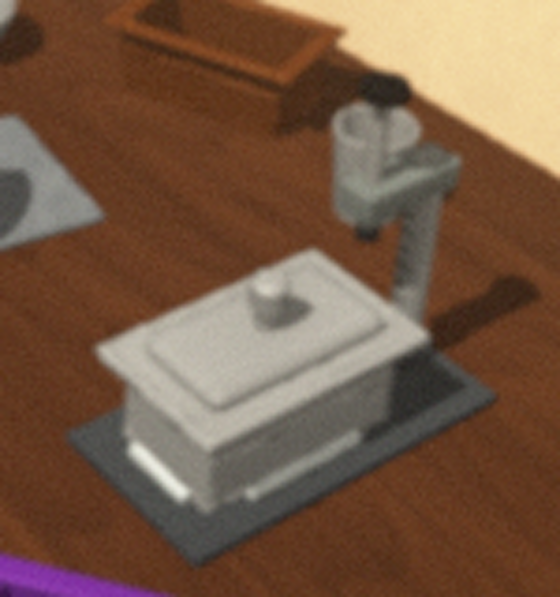

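The top crop shows the knob at (373,203), the cap at (378,167) and the board corners around (256,223). The side crop shows the foot well above the lid's edge. The measured lid (200 x 123 mm) and board (261 x 181 mm) match the given sizes. Lid centre is (0.502,-0.183) with yaw about -1°; board centre is (0.4625,0.205). Moving.

Call:
{"name": "arm_command", "arguments": {"linear": [[-0.888,-0.807,0],[-0.888,-0.807,0],[-0.888,-0.807,0],[-0.888,-0.807,0],[-0.888,-0.807,0]], "angular": [[0,0,-0.783],[0,0,-0.783],[0,0,-0.783],[0,0,-0.783],[0,0,-0.783]], "gripper": [1,1,1,1,1]}}

```text
time: 2.07
eef_pos: [0.2953, 0.2972, 0.2389]
ee_rot: [3.141, 0.0, 3.129]
ft_force: [0.9, -0.9, 0.5]
finger_gap: 0.0881
finger_force: 0.0
```

Call:
{"name": "arm_command", "arguments": {"linear": [[-0.358,-0.793,0],[-0.358,-0.793,0],[-0.358,-0.793,0],[-0.358,-0.793,0],[-0.358,-0.793,0]], "angular": [[0,0,0],[0,0,0],[0,0,0],[0,0,0],[0,0,0]], "gripper": [1,1,1,1,1]}}

```text
time: 2.48
eef_pos: [0.3778, 0.1054, 0.2392]
ee_rot: [3.142, 0.001, 3.124]
ft_force: [1.0, 0.2, -0.4]
finger_gap: 0.0883
finger_force: 0.0
```

Call:
{"name": "arm_command", "arguments": {"linear": [[-0.215,-0.477,0],[-0.215,-0.477,0],[-0.215,-0.477,0],[-0.215,-0.477,0],[-0.215,-0.477,0]], "angular": [[0,0,0],[0,0,0],[0,0,0],[0,0,0],[0,0,0]], "gripper": [1,1,1,1,1]}}

```text
time: 2.9
eef_pos: [0.4601, -0.0863, 0.239]
ee_rot: [-3.141, 0.0, 3.123]
ft_force: [0.9, 0.4, -0.5]
finger_gap: 0.0884
finger_force: 0.0
```

Call:
{"name": "arm_command", "arguments": {"linear": [[0,0,0],[0,0,0]], "angular": [[0,0,0],[0,0,0]], "gripper": [1,1]}}

```text
time: 3.07
eef_pos: [0.4599, -0.0855, 0.2384]
ee_rot: [3.141, -0.001, 3.121]
ft_force: [0.2, 0.9, 0.2]
finger_gap: 0.0881
finger_force: 0.0
```

Call:
{"name": "arm_command", "arguments": {"linear": [[-0.073,-0.161,0],[-0.073,-0.161,0],[-0.073,-0.161,0],[-0.073,-0.161,0.05],[-0.073,-0.161,0.08]], "angular": [[0,0,0],[0,0,0],[0,0,0],[0,0,0],[0,0,0]], "gripper": [1,1,1,1,1]}}

```text
time: 3.48
eef_pos: [0.5017, -0.181, 0.1893]
ee_rot: [3.141, -0.001, 3.124]
ft_force: [-0.4, -0.2, -1.1]
finger_gap: 0.0883
finger_force: 0.0
```

```bash
python3 - <<'E'
from h import *
a=optics.camera("top")[150:270,310:430,::-1]; b=optics.camera("side")[170:330,290:450,::-1]
cv2.imwrite("pics/g1.png",np.hstack([cv2.resize(a,(400,400),interpolation=2),cv2.resize(b,(400,400),interpolation=2)]))
s=manip.read_state(); print(s["eef_pos"],s["ee_rot"])
E
```

```text
[ 0.50063814 -0.17965209  0.18847118] [ 3.13847982 -0.00475261  3.12477749]
```

View pics/g1.png

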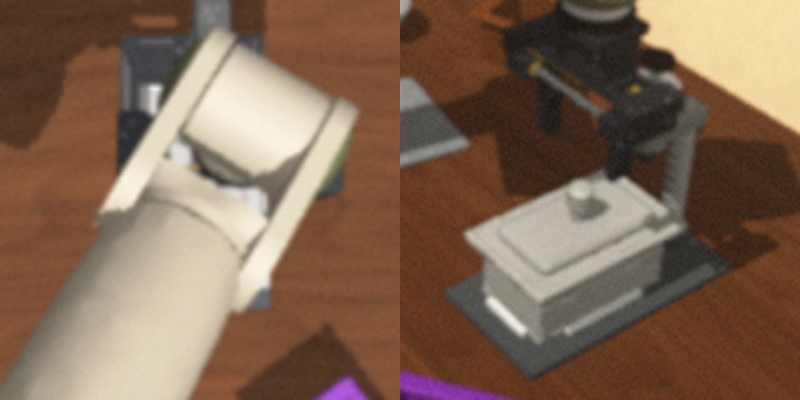

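The crop shows the fingers straddling the knob at (580,198), with the cap near the gripper at (655,60). I'll check the force before going down.

Call:
{"name": "arm_command", "arguments": {"linear": [[0,0,0],[0,0,0]], "angular": [[0,0,0],[0,0,0]], "gripper": [1,1]}}

```text
time: 3.75
eef_pos: [0.5023, -0.1809, 0.1925]
ee_rot: [-3.14, 0.002, 3.125]
ft_force: [-0.5, -0.3, 0.6]
finger_gap: 0.0882
finger_force: 0.0
```

```bash
python3 - <<'E'
from h import *
s=manip.read_state(); print(s["eef_pos"],s["ee_rot"],s["ft_force"],s["moment"],s["joints"],s["qvel"])
for d in optics.silhouettes("side","gauge_cap"): print("cap",d["point"],d["confidence"])
E
```

```text
[ 0.50231956 -0.18087623  0.19251522] [-3.14045555e+00  2.01620897e-03  3.12491796e+00] [-0.54627318 -0.27785777  0.58627854] [0.04698097 0.00579371 0.00806331] [-5.65261551e-01  3.70843864e-01  1.54174260e+00  8.62248710e-05
  1.22669286e+00 -2.11941103e+00] [-0.00404022 -0.00459063 -0.00470961 -0.00155408 -0.00676145  0.00018524]
cap [193.5, 393.6] 0.43
```

Call:
{"name": "arm_command", "arguments": {"linear": [[0,-0.003,0.03],[0,-0.003,0.06],[0,-0.003,0.08],[0,-0.003,0.09],[0,-0.003,0.09]], "angular": [[0,0,0],[0,0,0],[0,0,0],[0,0,0],[0,0,0]], "gripper": [1,1,1,1,1]}}

```text
time: 4.22
eef_pos: [0.5017, -0.183, 0.1368]
ee_rot: [3.141, -0.001, 3.124]
ft_force: [0.9, 0.0, -0.6]
finger_gap: 0.088
finger_force: 0.0
```

Call:
{"name": "arm_command", "arguments": {"linear": [[0,0,0.015],[0,0,0.03],[0,0,0.039],[0,0,0.039],[0,0,0.039]], "angular": [[0,0,0],[0,0,0],[0,0,0],[0,0,0],[0,0,0]], "gripper": [1,1,1,1,1]}}

```text
time: 4.63
eef_pos: [0.5018, -0.1832, 0.1133]
ee_rot: [3.141, -0.0, 3.124]
ft_force: [0.5, 0.3, -0.1]
finger_gap: 0.0883
finger_force: 0.0
```

Close gently on the knob.

Call:
{"name": "arm_command", "arguments": {"linear": [[0,0,0],[0,0,0],[0,0,0],[0,0,0],[0,0,0]], "angular": [[0,0,0],[0,0,0],[0,0,0],[0,0,0],[0,0,0]], "gripper": [-0.4,-0.4,-0.4,-0.4,-0.4], "newtons": 20}}

```text
time: 5.05
eef_pos: [0.5018, -0.1833, 0.1136]
ee_rot: [-3.141, 0.0, 3.124]
ft_force: [0.7, -0.5, -1.1]
finger_gap: 0.057
finger_force: 0.0
```

Call:
{"name": "arm_command", "arguments": {"linear": [[0,0,0],[0,0,0],[0,0,0],[0,0,0],[0,0,0]], "angular": [[0,0,0],[0,0,0],[0,0,0],[0,0,0],[0,0,0]], "gripper": [-1,-1,-1,-1,-1], "newtons": 20}}

```text
time: 5.47
eef_pos: [0.5017, -0.183, 0.1134]
ee_rot: [3.141, -0.0, 3.124]
ft_force: [-0.1, 2.1, 1.2]
finger_gap: 0.0268
finger_force: 20.0
```

Gripped on 27-28 mm. Lifting 19 mm slowly.

Call:
{"name": "arm_command", "arguments": {"linear": [[0,0,-0.006],[0,0,-0.013],[0,0,-0.022],[0,0,-0.032],[0,0,-0.032]], "angular": [[0,0,0],[0,0,0],[0,0,0],[0,0,0],[0,0,0]], "gripper": [-1,-1,-1,-1,-1], "newtons": 30}}

```text
time: 5.88
eef_pos: [0.5023, -0.1835, 0.1341]
ee_rot: [-3.14, 0.002, 3.124]
ft_force: [0.9, -0.4, -3.6]
finger_gap: 0.0265
finger_force: 30.0
```

```bash
python3 - <<'E'
from h import *
b=optics.camera("side")[170:330,290:450,::-1]
cv2.imwrite("pics/g2.png",cv2.resize(b,(590,590),interpolation=2))
E
```

```text
(no output)
```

View pics/g2.png

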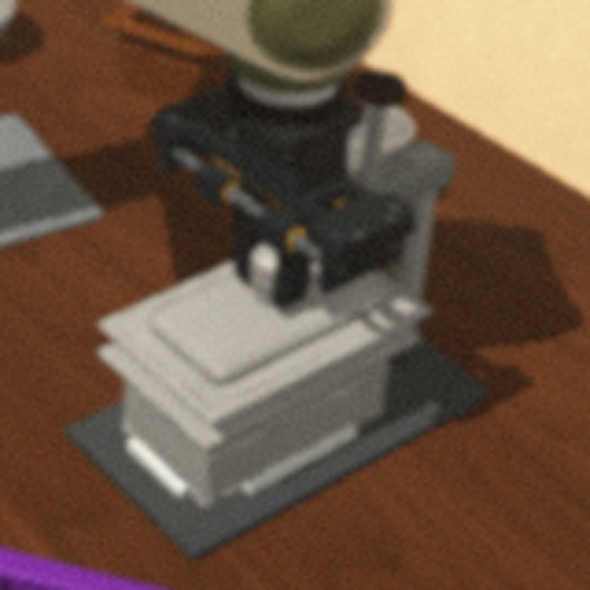

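The lid is up level (edge plate at (300,330)), clear of the rim and under the foot. I'll draw it back in -x, then across.

Call:
{"name": "arm_command", "arguments": {"linear": [[0.02,0,0],[0.05,0,0],[0.09,0,0],[0.13,0,0],[0.17,0,0]], "angular": [[0,0,0],[0,0,0],[0,0,0],[0,0,0],[0,0,0]], "gripper": [-1,-1,-1,-1,-1]}}

```text
time: 6.35
eef_pos: [0.3986, -0.1811, 0.1325]
ee_rot: [3.141, -0.0, 3.124]
ft_force: [0.5, -0.9, -3.3]
finger_gap: 0.0265
finger_force: 30.0
```

Call:
{"name": "arm_command", "arguments": {"linear": [[0.0,0.03,-0.02],[0,0.07,-0.03],[0,0.11,-0.03],[0,0.15,-0.03],[0,0.19,-0.03]], "angular": [[0,0,0],[0,0,0],[0,0,0],[0,0,0],[0,0,0]], "gripper": [-1,-1,-1,-1,-1]}}

```text
time: 6.77
eef_pos: [0.4016, -0.0664, 0.1508]
ee_rot: [-3.141, 0.0, 3.123]
ft_force: [0.5, -0.3, -3.4]
finger_gap: 0.0267
finger_force: 30.0
```

Call:
{"name": "arm_command", "arguments": {"linear": [[-0.012,0.06,0],[-0.026,0.12,0],[-0.039,0.18,0],[-0.05,0.24,0],[-0.06,0.29,0]], "angular": [[0,0,0],[0,0,0],[0,0,0],[0,0,0],[0,0,0]], "gripper": [-1,-1,-1,-1,-1]}}

```text
time: 7.18
eef_pos: [0.4409, 0.1082, 0.1507]
ee_rot: [3.141, 0.0, 3.125]
ft_force: [1.2, -0.1, -2.9]
finger_gap: 0.0266
finger_force: 30.0
```

Call:
{"name": "arm_command", "arguments": {"linear": [[-0.012,0.055,0],[-0.022,0.1,0],[-0.03,0.14,0],[-0.034,0.163,0],[-0.034,0.163,0]], "angular": [[0,0,0],[0,0,0],[0,0,0],[0,0,0],[0,0,0]], "gripper": [-1,-1,-1,-1,-1]}}

```text
time: 7.6
eef_pos: [0.463, 0.2055, 0.1504]
ee_rot: [3.141, 0.0, 3.126]
ft_force: [-0.7, -0.3, -4.1]
finger_gap: 0.0267
finger_force: 30.0
```

Call:
{"name": "arm_command", "arguments": {"linear": [[0,0,0.03],[0,0,0.07],[0,0,0.11],[0,0,0.145],[0,0,0.159]], "angular": [[0,0,0],[0,0,0],[0,0,0],[0,0,0],[0,0,0]], "gripper": [-1,-1,-1,-1,-1]}}

```text
time: 8.02
eef_pos: [0.4616, 0.2023, 0.0528]
ee_rot: [-3.141, -0.004, 3.123]
ft_force: [-1.7, 0.2, -4.4]
finger_gap: 0.0268
finger_force: 30.0
```

Call:
{"name": "arm_command", "arguments": {"linear": [[0,0,0.004],[0,0,0.008],[0,0,0.012],[0,0,0.016],[0,0,0.018]], "angular": [[0,0,0],[0,0,0],[0,0,0],[0,0,0],[0,0,0]], "gripper": [-1,-1,-1,-1,-1]}}

```text
time: 8.43
eef_pos: [0.4634, 0.2033, 0.0449]
ee_rot: [3.141, 0.001, 3.124]
ft_force: [0.4, 0.7, -4.2]
finger_gap: 0.0269
finger_force: 30.0
```

Call:
{"name": "arm_command", "arguments": {"linear": [[0,0,0.002],[0,0,0.004],[0,0,0.005],[0,0,0.005]], "angular": [[0,0,0],[0,0,0],[0,0,0],[0,0,0]], "gripper": [-1,-1,-1,-1]}}

```text
time: 8.77
eef_pos: [0.463, 0.2033, 0.0414]
ee_rot: [-3.142, -0.0, 3.124]
ft_force: [0.1, -0.6, -2.5]
finger_gap: 0.0263
finger_force: 30.0
```

Call:
{"name": "arm_command", "arguments": {"linear": [[0,0,0.001],[0,0,0.002],[0,0,0.002],[0,0,0.002]], "angular": [[0,0,0],[0,0,0],[0,0,0],[0,0,0]], "gripper": [-1,-1,-1,-1]}}

```text
time: 9.1
eef_pos: [0.4631, 0.2033, 0.0404]
ee_rot: [-3.142, 0.0, 3.124]
ft_force: [-0.1, -0.7, 0.7]
finger_gap: 0.0263
finger_force: 30.0
```

Resting on the board (the weight is off the wrist). Opening.

Call:
{"name": "arm_command", "arguments": {"linear": [[0,0,0],[0,0,0],[0,0,0],[0,0,0],[0,0,0]], "angular": [[0,0,0],[0,0,0],[0,0,0],[0,0,0],[0,0,0]], "gripper": [1,1,1,1,1]}}

```text
time: 9.52
eef_pos: [0.4632, 0.2033, 0.0403]
ee_rot: [3.142, 0.0, 3.124]
ft_force: [-0.4, 0.3, -0.1]
finger_gap: 0.058
finger_force: 0.0
```

Call:
{"name": "arm_command", "arguments": {"linear": [[0,0,0],[0,0,0],[0,0,0],[0,0,0],[0,0,0]], "angular": [[0,0,0],[0,0,0],[0,0,0],[0,0,0],[0,0,0]], "gripper": [1,1,1,1,1]}}

```text
time: 9.93
eef_pos: [0.4631, 0.2033, 0.0403]
ee_rot: [-3.142, 0.0, 3.124]
ft_force: [-0.2, -0.7, -0.4]
finger_gap: 0.0877
finger_force: 0.0
```

Call:
{"name": "arm_command", "arguments": {"linear": [[0,0,-0.03],[0,0,-0.08],[0,0,-0.14],[0,0,-0.2],[0,0,-0.26]], "angular": [[0,0,0],[0,0,0],[0,0,0],[0,0,0],[0,0,0]], "gripper": [1,1,1,1,1]}}

```text
time: 10.35
eef_pos: [0.4626, 0.2033, 0.198]
ee_rot: [-3.142, -0.0, 3.124]
ft_force: [-0.3, 0.1, 0.1]
finger_gap: 0.0881
finger_force: 0.0
```

Call:
{"name": "arm_command", "arguments": {"linear": [[0,0,-0.06],[0,0,-0.12],[0,0,-0.18],[0,0,-0.24],[0,0,-0.28]], "angular": [[0,0,0],[0,0,0],[0,0,0],[0,0,0],[0,0,0]], "gripper": [-1,-1,-1,-1,-1]}}

```text
time: 10.77
eef_pos: [0.463, 0.2033, 0.3678]
ee_rot: [3.141, 0.004, 3.124]
ft_force: [-0.5, -0.1, -0.0]
finger_gap: 0.0571
finger_force: 0.0
```

```bash
python3 - <<'E'
from h import *
a=optics.camera("top"); b=optics.camera("side")
print("cap",[(d["point"],d["confidence"],plane("top",[d["point"][::-1]],.26)[0].round(3)) for d in optics.silhouettes("top","gauge_cap")])
print("cap",[(d["point"],d["confidence"]) for d in optics.silhouettes("side","gauge_cap")])
print("dish",[(d["point"],d["confidence"]) for d in optics.silhouettes("top","dish")])
try:
    print("dish",rect("top","dish",.085,(371,206))[0]); print("lidside",rect("side","lid",.017,(267,225))[0])
except Exception as e: print(e)
cv2.imwrite("pics/l1.png",np.hstack([cv2.resize(a[130:290,200:430,::-1],(460,320),interpolation=2),cv2.resize(b[160:320,200:450,::-1],(330,211),interpolation=2) if 0 else cv2.resize(b[160:320,370:430,::-1],(120,320),interpolation=2),cv2.resize(b[160:270,200:310,::-1],(220,320),interpolation=2)]))
E
```

```text
cap [([165.3, 378.8], 0.63, array([ 0.594, -0.191,  0.26 ]))]
cap [([195.9, 393.1], 0.69)]
dish [([296.0, 416.5], 0.96), ([204.7, 372.5], 0.95), ([124.9, 253.9], 0.93)]
dish ((0.5042389631271362, -0.18196403980255127), (0.12461322546005249, 0.1972331702709198), 88.54601287841797)
lidside ((0.4644625186920166, 0.21314319968223572), (0.20242363214492798, 0.15168261528015137), 0.19065122306346893)
```

View pics/l1.png

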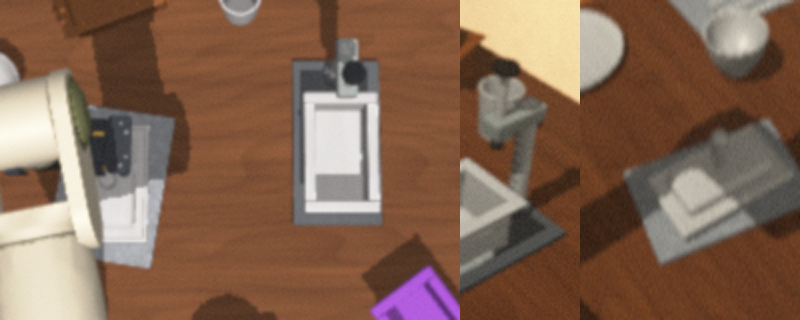

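The top crop shows the lid knob-up on the board at about (125,185) in the crop, and the bare dish in the gauge. The cap is at (376.5,166) in the top view, which fits plunger (0.592,-0.186). Now to the cap with the fingers shut.

Call:
{"name": "arm_command", "arguments": {"linear": [[-0.226,-0.645,0],[-0.226,-0.645,0],[-0.226,-0.645,0],[-0.226,-0.645,0],[-0.226,-0.645,0]], "angular": [[0,0,0],[0,0,0],[0,0,0],[0,0,0],[0,0,0]], "gripper": [-1,-1,-1,-1,-1]}}

```text
time: 11.53
eef_pos: [0.5285, 0.0036, 0.3633]
ee_rot: [3.141, -0.002, 3.124]
ft_force: [0.5, 0.0, 1.3]
finger_gap: 0.0005
finger_force: 0.0
```

Call:
{"name": "arm_command", "arguments": {"linear": [[0,0,0],[0,0,0]], "angular": [[0,0,0],[0,0,0]], "gripper": [-1,-1]}}

```text
time: 11.7
eef_pos: [0.5286, 0.0039, 0.3628]
ee_rot: [3.141, -0.003, 3.121]
ft_force: [0.8, -0.4, 1.2]
finger_gap: 0.0005
finger_force: 0.0
```

Call:
{"name": "arm_command", "arguments": {"linear": [[-0.111,-0.315,0],[-0.111,-0.315,0],[-0.111,-0.315,0],[-0.111,-0.315,0],[-0.111,-0.315,0]], "angular": [[0,0,0],[0,0,0],[0,0,0],[0,0,0],[0,0,0]], "gripper": [-1,-1,-1,-1,-1]}}

```text
time: 12.12
eef_pos: [0.5921, -0.1857, 0.3635]
ee_rot: [3.141, -0.001, 3.125]
ft_force: [-0.6, -0.2, 1.3]
finger_gap: 0.0006
finger_force: 0.0
```

Call:
{"name": "arm_command", "arguments": {"linear": [[0,0,0.04],[0,0,0.07],[0,0,0.1],[0,0,0.1],[0,0,0.1]], "angular": [[0,0,0],[0,0,0],[0,0,0],[0,0,0],[0,0,0]], "gripper": [-1,-1,-1,-1,-1]}}

```text
time: 12.53
eef_pos: [0.5916, -0.1833, 0.304]
ee_rot: [3.141, -0.001, 3.125]
ft_force: [0.4, 0.4, 0.8]
finger_gap: 0.0006
finger_force: 0.0
```

```bash
python3 - <<'E'
from h import *
s=manip.read_state(); print(s["eef_pos"],s["ft_force"])
b=optics.camera("side")
cv2.imwrite("pics/p1.png",cv2.resize(b[150:300,330:470,::-1],(560,600),interpolation=2))
E
```

```text
[ 0.59164825 -0.18329245  0.30401415] [0.43422585 0.44793227 0.75214247]
```

View pics/p1.png

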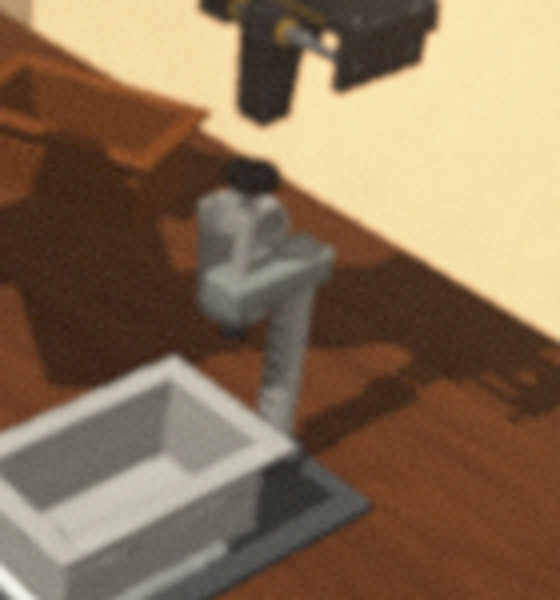

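The fingertips (265,120) are straight above the cap (252,175). Pressing down in stages.

Call:
{"name": "arm_command", "arguments": {"linear": [[0,0,0.015],[0,0,0.03],[0,0,0.045],[0,0,0.06],[0,0,0.07]], "angular": [[0,0,0],[0,0,0],[0,0,0],[0,0,0],[0,0,0]], "gripper": [-1,-1,-1,-1,-1]}}

```text
time: 13.0
eef_pos: [0.5916, -0.1845, 0.261]
ee_rot: [3.141, -0.0, 3.124]
ft_force: [-0.1, 0.6, 2.1]
finger_gap: 0.0009
finger_force: 1.0
```

Call:
{"name": "arm_command", "arguments": {"linear": [[0,0,0.01],[0,0,0.02],[0,0,0.03],[0,0,0.04],[0,0,0.048]], "angular": [[0,0,0],[0,0,0],[0,0,0],[0,0,0],[0,0,0]], "gripper": [-1,-1,-1,-1,-1]}}

```text
time: 13.42
eef_pos: [0.5916, -0.1845, 0.2328]
ee_rot: [3.141, -0.0, 3.124]
ft_force: [-0.4, 0.8, 1.8]
finger_gap: 0.0002
finger_force: 1.0
```

Call:
{"name": "arm_command", "arguments": {"linear": [[0,0,0.006],[0,0,0.012],[0,0,0.018],[0,0,0.024],[0,0,0.029]], "angular": [[0,0,0],[0,0,0],[0,0,0],[0,0,0],[0,0,0]], "gripper": [-1,-1,-1,-1,-1]}}

```text
time: 13.83
eef_pos: [0.5917, -0.1847, 0.2157]
ee_rot: [-3.142, 0.0, 3.124]
ft_force: [-0.4, 0.7, 2.3]
finger_gap: 0.0007
finger_force: 1.0
```

Call:
{"name": "arm_command", "arguments": {"linear": [[0,0,0.002],[0,0,0.004],[0,0,0.006],[0,0,0.006]], "angular": [[0,0,0],[0,0,0],[0,0,0],[0,0,0]], "gripper": [-1,-1,-1,-1]}}

```text
time: 14.17
eef_pos: [0.5917, -0.1847, 0.2122]
ee_rot: [-3.141, -0.0, 3.124]
ft_force: [-0.5, 0.3, 0.8]
finger_gap: 0.0003
finger_force: 0.0
```

Call:
{"name": "arm_command", "arguments": {"linear": [[0,0,0.002],[0,0,0.004],[0,0,0.005]], "angular": [[0,0,0],[0,0,0],[0,0,0]], "gripper": [-1,-1,-1]}}

```text
time: 14.42
eef_pos: [0.5917, -0.1848, 0.2095]
ee_rot: [-3.141, 0.0, 3.124]
ft_force: [-0.9, 0.9, 3.3]
finger_gap: 0.0004
finger_force: 1.7
```

Call:
{"name": "arm_command", "arguments": {"linear": [[0,0,0.0015],[0,0,0.0025],[0,0,0.0025]], "angular": [[0,0,0],[0,0,0],[0,0,0]], "gripper": [-1,-1,-1]}}

```text
time: 14.67
eef_pos: [0.5917, -0.1848, 0.2082]
ee_rot: [-3.141, 0.0, 3.124]
ft_force: [-1.5, -0.2, 4.6]
finger_gap: 0.0003
finger_force: 2.2
```

Call:
{"name": "arm_command", "arguments": {"linear": [[0,0,0.001],[0,0,0.002],[0,0,0.002],[0,0,0.002]], "angular": [[0,0,0],[0,0,0],[0,0,0],[0,0,0]], "gripper": [-1,-1,-1,-1]}}

```text
time: 15.0
eef_pos: [0.5917, -0.1848, 0.2072]
ee_rot: [-3.141, 0.001, 3.124]
ft_force: [-1.7, 1.0, 6.0]
finger_gap: 0.0002
finger_force: 2.8
```

Call:
{"name": "arm_command", "arguments": {"linear": [[0,0,-0.004],[0,0,-0.012],[0,0,-0.03],[0,0,-0.07],[0,0,-0.12]], "angular": [[0,0,0],[0,0,0],[0,0,0],[0,0,0],[0,0,0]], "gripper": [-1,-1,-1,-1,-1]}}

```text
time: 15.42
eef_pos: [0.5911, -0.1844, 0.2787]
ee_rot: [3.14, -0.003, 3.124]
ft_force: [0.7, 0.0, 0.7]
finger_gap: 0.0006
finger_force: 0.0
```

Call:
{"name": "arm_command", "arguments": {"linear": [[0,0,-0.05],[0,0,-0.08],[0,0,-0.08],[0,0,-0.08],[0,0,-0.08]], "angular": [[0,0,0],[0,0,0],[0,0,0],[0,0,0],[0,0,0]], "gripper": [-1,-1,-1,-1,-1]}}

```text
time: 15.83
eef_pos: [0.5914, -0.1845, 0.3255]
ee_rot: [3.141, -0.002, 3.124]
ft_force: [0.3, 0.2, 0.1]
finger_gap: 0.0002
finger_force: 0.0
```

```bash
python3 - <<'E'
from h import *
b=optics.camera("side"); a=optics.camera("top")
cv2.imwrite("pics/f1.png",np.hstack([cv2.resize(b[170:320,330:470,::-1],(420,450),interpolation=2),cv2.resize(b[170:270,210:320,::-1],(370,450),interpolation=2)]))
E
```

```text
(no output)
```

View pics/f1.png

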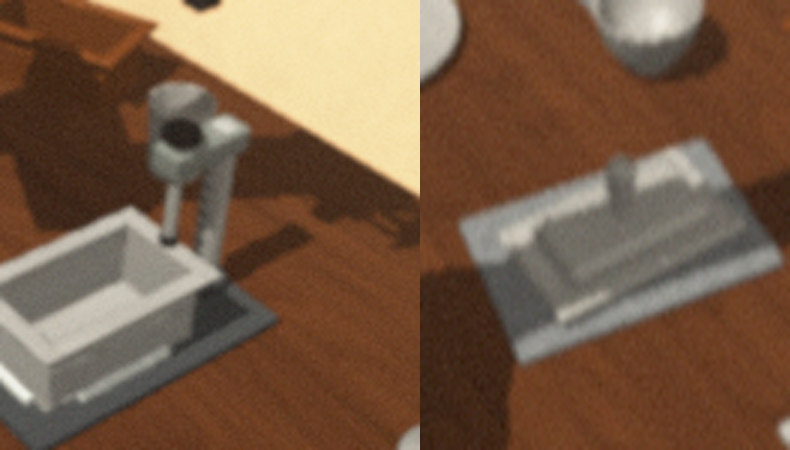

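The foot (168,240) rests on the bare far rim, and the lid lies knob-up in the middle of the board (620,230). Handing in.

```bash
python3 -c "
from station import manip
print(manip.close_job())"
```

```text
the job is handed in; nothing more can be done
None
```

I handed the job in at about 16 s with the lid lying knob-up in the middle of the felt board and the gauge foot resting on the dish's bare far rim; the hand-in returned no verdict.

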